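# Slide a table leg into its crate past the corner posts

### The arm

A 7-joint arm with a two-finger parallel gripper is mounted at the origin on the work surface. World frame = base frame: x ahead of the robot, y to its left, z up, the work surface at z = 0. Lengths are in m, angles in rad, forces in N, time in s.
With the tool pointing down it reaches from about 0.35 to 0.9 m from the base axis. Payload 8.1 kg.
Tool frame: the origin (TCP) lies on the centre line of the jaws, within the pads' length; the fingertips stand 11 mm ahead of it and the grasp point (between the pads) lies 8 mm behind it; x points along the fingers, y is the direction in which the jaws open and shut, and the axes are right-handed (so a half turn about x gives the same grasp; the last joint's range is limited). The gripper opens to 85 mm and grips with 20 to 120 N. Pads are 22 mm wide; open, the fingers measure 114 mm over their backs; the gripper's body (76 mm by 85 mm) begins 54 mm behind the grasp point. The pads swing forward as they close: fully open they stand 13 mm farther back than shut.
Start: joints at [-1.373, 0.434, 0.025, 1.573, -0.012, 1.134, -0.075], TCP at [0.185, 0.597, 0.242] pointing down, gripper open.
Joint ranges: [-2.62, 2.62], [-0.44, 2.09], [-1.27, 1.32], [0.08, 2.57], [-1.32, 4.46], [0.12, 2], [-2.74, 2.74]. Speed limits (rad/s): [2.22, 2.22, 3.01, 3.01, 3.14, 3.14, 3.14].

### API

Orientations are given as a unit quaternion [x, y, z, w].
In Python, from bench import status, snapshot, camera_params, job_done gives the robot as it stands.
- The arm moves only by the tool apply_moves, never from a script. Its argument "deltas" is a list of rows, each a list of 3 entries, a list of its own where there are three numbers: the turn, a rotation vector about the world's x, y, z in degrees, then the shift along the world's x, y, z in cm, then the opening, from 0 (shut) to 1 (fully open). A call has exactly 10 rows; each row is the pose to reach, as a shift and turn from the pose measured when the call began; what a row does not reach only later rows make up. A row lasts 1/10 s, in which the tool goes at most 50 mm and 8.59 degrees, less where a joint would pass 70% of its speed; a pose out of reach is approached as far as the arm can. A call with a gripper value outside its range is refused whole. The fingers move at their own pace and stop on an object; "newtons" is the grip in N (left out, the last holds). Time passes only in rows, so rows that repeat a pose let the fingers close, or fill a call up. It gives the time, the measured TCP pose, the force and the opening at its end, in the units of the state.
- status.observe(): the state, without advancing time (a new reading comes with each control period).
- snapshot(name): name is "side" or "top" or "wrist"; returns the picture (480x640x3 uint8, red, green, blue); there is no depth.
- camera_params(name): a dict with "camera_matrix" (3x3 intrinsics, pixels), "R" (3x3) and "t" (3): a world point X has camera coordinates R X + t. Camera axes: x right, y down, z forward; pixel columns grow to the right and rows downward; lengths in m; the calibration is good to about 2 mm. A picture is of the moment at which its call begins: read the wrist's pose just before it. camera_params takes no time and is no camera call; for the wrist camera it gives the pose at the moment of the call.
- job_done(): hands the job in, once; it reports no verdict.
The state is a dict: "time_s": time; "joints": joint angles; "joint_velocities": joint speeds; "joint_efforts": joint torques, N m; "position": TCP position; "tcp_rot": TCP orientation; "wrist_force": force on the tool from outside, world axes, zero at the start; "torque": the same for the moment, N m; "gripper_width": finger opening in m.
Only numpy, scipy, OpenCV 4.12 (cv2) and the standard library are available. Lean on these libraries where they do the work, as an engineer would, in place of code of your own. Each camera call takes 0.05 s, during which the arm holds its last target.

### The job

Slide the loose dark table leg off the lid board and into the open-fronted crate. It is longer than the opening, so angle it: push one end in behind a front post, then push the other end round past the other post, until the leg lies flat and square up against the leg already packed along the back. Only push it, gently, with the outside of the fingers: never take it between them, never lift or tip either leg, and leave everything else on the bench where it is.

Things in the scene. Friction and masses are not known exactly. Their poses are not given: they have to be found in the camera images.
- crate: Shallow open-topped pale crate fixed to the bench, front board off, its lid lying flat before it. Origin: on the bench, middle of the front line (posts' front faces). +x goes into the crate, y along it. Lid and floor form one level deck 18 mm above the bench, x -180 to 166 mm, y -217 to 217. Inner faces: sides y = -205 and 205, back x = 166; walls 12 mm thick. Walls and posts end 78 mm above the bench.
- post_left (a point): Inner front edge, at the top, of the +y front post, at x = 0, y = 142, z = 78 mm of the crate. The post is a pale timber block that fills x = 0 to 38 mm, y = 142 to 205 mm of the crate, standing on the floor. Axes as the crate.
- post_right (a point): The same for the -y front post, at x = 0, y = -142, z = 78 mm of the crate; this post fills x = 0 to 38 mm, y = -142 to -205 mm. The clear opening between the posts is 284 mm.
- leg: The loose leg to be packed: straight square dark-wood table leg, 320 mm long, 38 x 38 mm, 0.25 to 0.5 kg, lying on the lid in front of the crate, roughly along it. Slides with ordinary wood friction (a few N). Origin: centre of its underside; its length is its y axis, z up.
- leg_plate_end (a point): Centre of the leg's +y end face (bright steel plate), 160 mm from the leg's middle, 19 mm above its underside.
- leg_foot_end (a point): Centre of the leg's -y end face (black plastic glide), 160 mm from the leg's middle, 19 mm above its underside.
- packed_leg: An identical leg already packed, loose, lying along the crate's back wall with a gap of 2 to 5 mm to it. Origin: centre of its underside; its length is its y axis. Pushed right back it lies at x = 147 mm of the crate, and the new leg against it at x = 109 mm.
- tape_roll: Bystander: roll of brown tape lying flat beside the crate's +y side wall, 100 mm across, 48 mm high. Origin: centre of its underside.
- bolt_jar: Bystander: jar of bolts beside the crate's -y side wall, 60 mm across, 75 mm high. Origin: centre of its underside.
- screwdriver: Bystander: green screwdriver lying on the bench to one side. Origin: its underside.
- mallet: Bystander: rubber-headed mallet lying on the bench to one side. Origin: its underside.
- oil_bottle: Bystander: amber bottle of wood oil, 60 mm across, 160 mm high, to one side of the crate. Origin: centre of its underside.
- fittings_carton: Bystander: small closed carton 110 x 85 x 60 mm, to one side of the crate. Origin: centre of its underside.
- front_board: Bystander: the crate's front board, 434 x 58 x 12 mm, lying on the bench far to the robot's right. Origin: centre of its underside.

How it is judged:
On the way:
1. one end of the leg is inside the crate, behind the line of the posts, while the other end is still out in front (((x of leg_plate_end in the frame of crate above 0.045 m and x of leg_foot_end in the frame of crate below 0 m) or (x of leg_foot_end in the frame of crate above 0.045 m and x of leg_plate_end in the frame of crate below 0 m))), for 0.1 s.
At the end, for the whole second after the job is handed in: The leg lies at rest flat on the crate floor, wholly behind both posts, square to the crate within 3 degrees (0.05 rad) and with its middle within about 10 mm of where it lies tight against the packed leg, which is still flat along the back wall (x of leg in the frame of crate between 0.098 and 0.118 m and y of leg in the frame of crate between -0.05 and 0.05 m and z of each of leg, packed_leg in the frame of crate below 0.022 m and angle between the y axis of leg and the y axis of crate, either way round below 0.05 rad and angle between leg's own z axis and vertical below 0.05 rad and linear speed of leg below 0.01 m/s and x of packed_leg in the frame of crate above 0.137 m); the robot touches nothing.
It fails at once if a leg is lifted or tipped (height (world z) of any of leg, packed_leg above 0.026 m or angle between any of leg, packed_leg's own z axis and vertical above 0.2 rad).
It fails at once if the leg is gripped: the fingers straddle it and press on it (x of the grasp point in the frame of leg between -0.015 and 0.015 m and y of the grasp point in the frame of leg between -0.155 and 0.155 m and z of the grasp point in the frame of leg below 0.05 m and contact force between the fingers and leg above 3 N).
It fails at once if the leg is rammed instead of being pushed gently (over 60 N from the fingers) (contact force between the fingers and leg above 60 N).
It fails at once if a bystander is moved more than 15 mm (distance of any of tape_roll, bolt_jar, screwdriver, mallet, oil_bottle, fittings_carton, front_board from where it was at the start of the episode above 0.015 m).
It also fails if it takes over 72 s, if anything falls off the work surface, if the arm or the gripper's body presses on something with over 40 N, if the wrist force passes 120 N, or if a joint passes its speed limit or range.

## Working session

There is one attempt and no reset: what is moved stays moved. The work goes in short steps, Python scripts to look and compute and a tool call to move; the robot and the scene stay as the last step left them, time stands still between calls to the robot, and variables do not carry over. Pictures are saved under pics/ and viewed, and the job is handed in when it is done.

Besides the shell and the picture viewer there is one more tool, called by a JSON object that holds its "fn" and its "kwargs". apply_moves: Moves the arm, as the interface text tells. Its arguments: {"type":"object","properties":{"deltas":{"type":"array"},"newtons":{"type":"number"}},"required":["deltas"]}

```bash
ls; mkdir -p pics
python3 - <<'E'
from bench import status,snapshot,camera_params
import cv2
s=status.observe();print(s)
for n in("top","side"):
    cv2.imwrite(f"pics/{n}0.png",snapshot(n)[:,:,::-1])
    p=camera_params(n);print(n,p)
E
```

```text
pics
{'time_s': 0.0, 'joints': array([-1.3725809 ,  0.43521116,  0.02501693,  1.57407298, -0.01161369,
        1.13399431, -0.07511614]), 'joint_velocities': array([-1.26907342e-03, -8.43569868e-04,  7.11348844e-04,  4.47523726e-05,
       -1.54002303e-04, -2.91996995e-04,  1.15134941e-03]), 'joint_efforts': array([-3.45551107e-04, -6.70468211e+01,  1.02498394e+00, -3.16213953e+01,
        1.55941327e-02,  1.24740793e-02, -4.06495974e-05]), 'position': array([0.18511848, 0.59646091, 0.24154313]), 'tcp_rot': array([ 0.10545588,  0.69914662, -0.10654343,  0.69908623]), 'wrist_force': array([-0.31542816,  0.26784913,  0.47360986]), 'torque': array([-0.04073842, -0.04223588, -0.01725391]), 'gripper_width': 0.08551305803179193}
top {'camera_matrix': array([[547.47869833,   0.        , 317.48527751],
       [  0.        , 547.47869833, 237.02034435],
       [  0.        ,   0.        ,   1.        ]]), 'R': array([[ 0.01314264, -0.99986921, -0.00942511],
       [-0.99848121, -0.01261888, -0.05362876],
       [ 0.05350281,  0.01011561, -0.99851646]]), 't': array([-0.03602998,  0.55088129,  1.40407468])}
side {'camera_matrix': array([[577.04045912,   0.        , 325.44762031],
       [  0.        , 577.04045912, 239.63618884],
       [  0.        ,   0.        ,   1.        ]]), 'R': array([[ 0.98368126, -0.17966379,  0.00959667],
       [-0.13470092, -0.77076614, -0.622716  ],
       [ 0.1192763 ,  0.61126138, -0.78238909]]), 't': array([-0.5275875 ,  0.07833238,  1.60609048])}
```

View pics/top0.png

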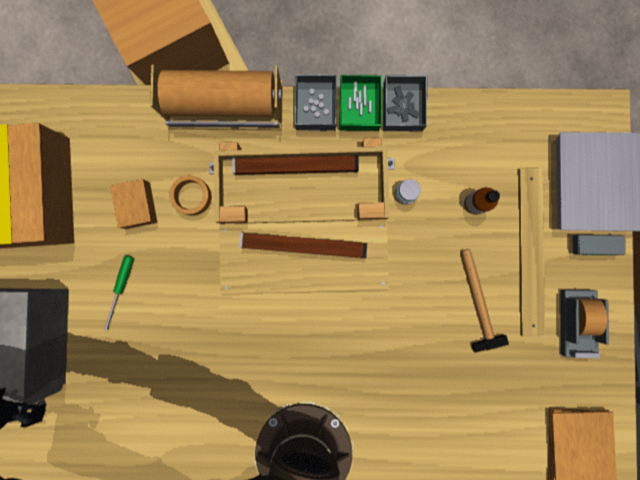

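View pics/side0.png

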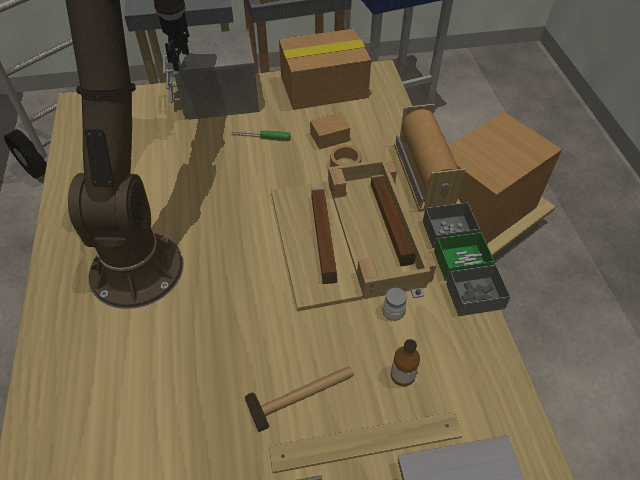

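```bash
cat > h.py <<'E'
from bench import status,snapshot,camera_params
import cv2,numpy as np
def ray(n,uv,z,p=None):
    p=p or camera_params(n); K,R,t=p["camera_matrix"],p["R"],p["t"]
    C=-R.T@t; d=R.T@np.linalg.solve(K,np.array([uv[0],uv[1],1.]))
    return C+d*(z-C[2])/d[2]
def proj(n,X,p=None):
    p=p or camera_params(n); c=p["R"]@np.asarray(X)+p["t"]; q=p["camera_matrix"]@c; return q[:2]/q[2]
def darkmask(im):
    h=cv2.cvtColor(im,cv2.COLOR_RGB2HSV)
    return ((h[:,:,2]<125)&(h[:,:,2]>30)&(h[:,:,1]>120)&((h[:,:,0]<14)|(h[:,:,0]>172))).astype(np.uint8)
E
python3 - <<'E'
from h import *
im=cv2.imread("pics/top0.png")
rgb=im[:,:,::-1].copy()
c=im[120:310,190:420]
cv2.imwrite("pics/crop0.png",cv2.resize(c,None,fx=3.4,fy=3.15*1.0,interpolation=cv2.INTER_CUBIC)) if 0 else cv2.imwrite("pics/crop0.png",cv2.resize(c,None,fx=3,fy=3,interpolation=cv2.INTER_CUBIC))
m=darkmask(rgb)
cs,_=cv2.findContours(m,0,1)
for k in cs:
    if cv2.contourArea(k)>150: print(cv2.contourArea(k),cv2.minAreaRect(k),cv2.boxPoints(cv2.minAreaRect(k)).round(1).tolist())
print(rgb[246,300],rgb[163,300])
cv2.imwrite("pics/mask0.png",cv2.resize(m[120:310,190:420]*255,None,fx=3,fy=3))
E
```

```text
1578.5 ((302.53460693359375, 244.99603271484375), (120.33395385742188, 14.594621658325195), 4.698680400848389) [[242.0, 247.3000030517578], [243.1999969482422, 232.8000030517578], [363.1000061035156, 242.6999969482422], [361.8999938964844, 257.20001220703125]]
293.0 ((483.4781188964844, 199.6897735595703), (22.469606399536133, 22.64047622680664), 70.01689147949219) [[469.0, 193.0], [490.29998779296875, 185.3000030517578], [498.0, 206.39999389648438], [476.70001220703125, 214.10000610351562]]
1770.5 ((294.6685791015625, 163.99594116210938), (16.52532196044922, 119.06182098388672), 88.61964416503906) [[235.0, 157.1999969482422], [354.0, 154.3000030517578], [354.3999938964844, 170.8000030517578], [235.39999389648438, 173.6999969482422]]
[92 47 24] [90 47 23]
```

View pics/crop0.png

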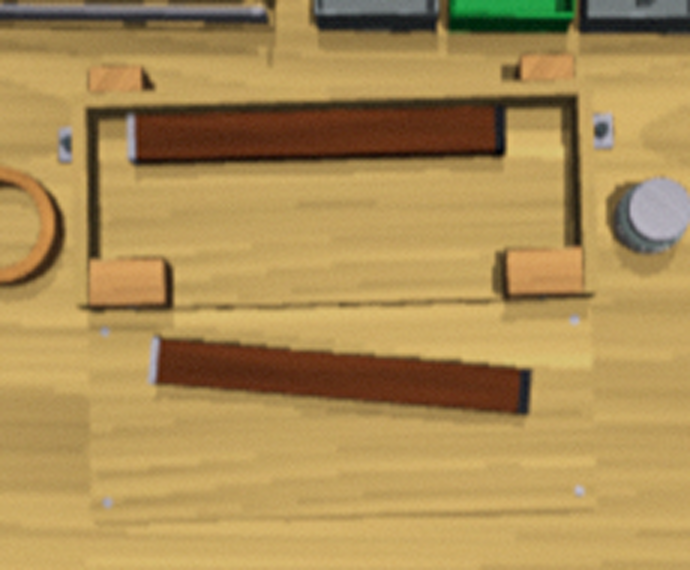

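View pics/mask0.png

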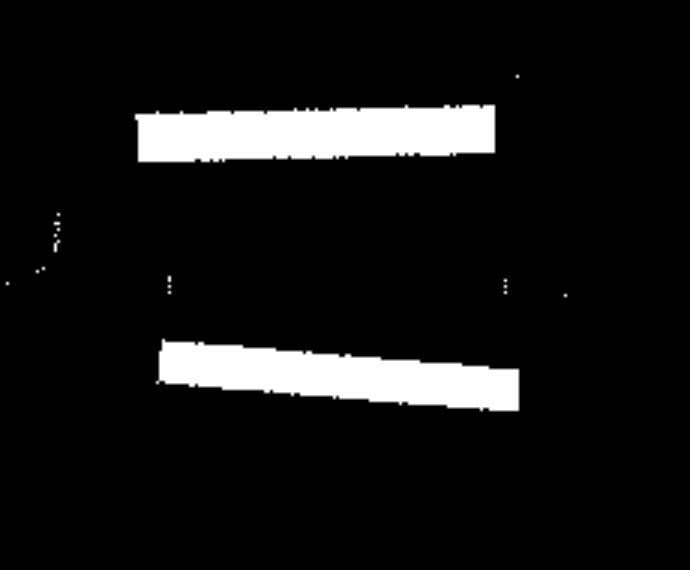

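```bash
cat >> h.py <<'E'
def rowfit(im,box):
    """axis line of brown blob in box(u0,u1,v0,v1): centre of mask pixels -> line"""
    m=darkmask(im); u0,u1,v0,v1=box; k=np.zeros_like(m); k[v0:v1,u0:u1]=m[v0:v1,u0:u1]
    n,l,s,c=cv2.connectedComponentsWithStats(k); i=1+np.argmax(s[1:,4]); v,u=np.nonzero(l==i)
    return np.c_[u,v].astype(float)
E
python3 - <<'E'
from h import *
z=.078
L=ray("top",(245,221.7),z);R=ray("top",(359.3,218.7),z)
print(L,R,np.linalg.norm(L-R))
BL=ray("top",(190+97/3,120+108/3),z);BR=ray("top",(190+577/3,120+98/3),z)
print("back",BL,BR)
e=(L-R)[:2];a=np.arctan2(-e[0],e[1]);print("yaw deg",np.degrees(a))
o=(L+R)[:2]/2; print("o",o)
ax=np.array([np.cos(a),np.sin(a)]);ay=np.array([-np.sin(a),np.cos(a)])
for nm,pts in dict(leg=[(241.5,232.5),(240,247.5),(367,243),(365.5,257.7)],packed=[(233,158),(233.5,173.5),(358,155),(358,171)]).items():
    P=[ray("top",q,.056)[:2] for q in pts]
    print(nm,[(1000*np.array([(p-o)@ax,(p-o)@ay])).round().tolist() for p in P])
for q in [(BL[:2]),BR[:2]]: print(1000*np.array([(q-o)@ax,(q-o)@ay]))
for nm in("side",):
    for X in (L,R,BL,BR): print(proj(nm,X))
E
```

```text
[0.58370926 0.15084834 0.078     ] [ 0.59467278 -0.13258483  0.078     ] 0.2836451332466075
back [0.74766845 0.21090425 0.078     ] [ 0.76054245 -0.18847356  0.078     ]
yaw deg 2.2151615786366534
o [0.58919102 0.00913176]
leg [[-25.0, 154.0], [-63.0, 159.0], [-60.0, -161.0], [-97.0, -156.0]]
packed [[165.0, 172.0], [125.0, 172.0], [164.0, -145.0], [123.0, -144.0]]
[166.15796376 195.49620365]
[ 163.58549411 -204.08076018]
[332.29103317 183.81009806]
[356.25550903 259.12817606]
[381.32564414 163.21428497]
[422.27586449 267.1809437 ]
```

Run:
```python
from h import *
im=cv2.imread("pics/side0.png")
c=im[130:320,260:450]
cv2.imwrite("pics/crops.png",cv2.resize(c,None,fx=3.1,fy=3.1,interpolation=cv2.INTER_CUBIC))
```

```text
(no output)
```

View pics/crops.png

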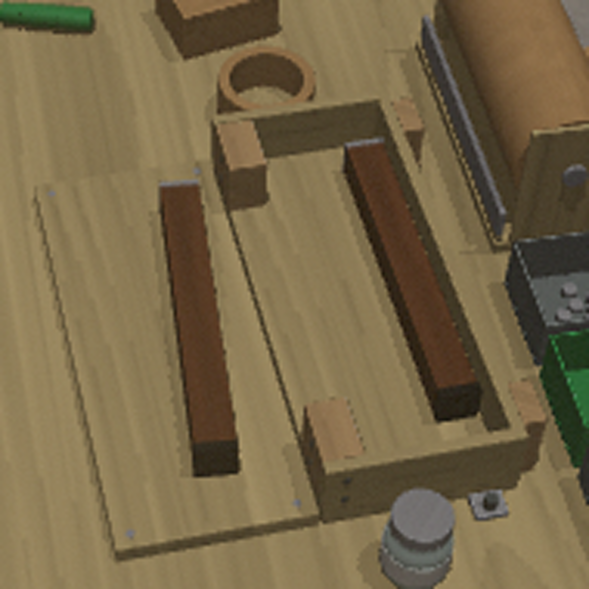

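```bash
cat >> h.py <<'E'
from scipy.spatial.transform import Rotation as Ro
O=np.array([.589,.0091]);YAW=np.radians(2.05)
AX=np.array([np.cos(YAW),np.sin(YAW)]);AY=np.array([-AX[1],AX[0]])
def c2w(x,y): return O+(x*AX+y*AY)/1000
def w2c(p): d=np.asarray(p)[:2]-O; return 1000*np.array([d@AX,d@AY])
def st():
    s=status.observe(); p=s["position"]
    print("t",round(s["time_s"],2),"tcp",p.round(4),"crate",w2c(p).round(1),"F",s["wrist_force"].round(1),"grip",round(s["gripper_width"],4)); return s
def goto(x,y,z=None):
    p=status.observe()["position"]; d=np.r_[c2w(x,y)-p[:2],(0 if z is None else z-p[2])]; print("to",(x,y,z),"cm",(100*d).round(2))
E
python3 - <<'E'
from h import *
s=st()
print(Ro.from_quat(s["tcp_rot"]).as_matrix().round(3))
goto(-42,205,.041)
E
```

```text
t 0.1 tcp [0.1851 0.5965 0.2416] crate [-382.6  601.5] F [ 0.3  0.2 -1.2] grip 0.0854
[[-0.     0.296  0.955]
 [-0.001  0.955 -0.296]
 [-1.    -0.001  0.   ]]
to (-42, 205, 0.041) cm [ 35.46 -38.4  -20.06]
```

{"fn": "apply_moves", "kwargs": {"deltas": [[[0,0,0],[0,-1,5],0],[[0,0,0],[0,-4,8],0],[[0,0,3],[0,-8,8],0],[[0,0,6],[2,-12,8],0],[[0,0,9],[5,-16,8],0],[[0,0,12],[8,-19,8],0],[[0,0,15],[12,-22,8],0],[[0,0,18],[15,-25,8],0],[[0,0,19],[18,-28,7],0],[[0,0,19],[21,-31,5],0]], "newtons": 30}}

```text
time_s: 1.1
position: [0.3967, 0.2855, 0.2924]
tcp_rot: [-0.011, 0.706, 0.011, 0.708]
wrist_force: [1.0, 0.7, -0.9]
gripper_width: 0.0003
```

Run:
```python
from h import *
st();goto(-42,205,.041)
```

```text
t 1.1 tcp [0.3967 0.2855 0.2924] crate [-182.3  283.1] F [ 1.   0.7 -0.9] grip 0.0003
to (-42, 205, 0.041) cm [ 14.3   -7.31 -25.14]
```

{"fn": "apply_moves", "kwargs": {"deltas": [[[0,0,0],[4,-2,-3],0],[[0,0,0],[8,-4,-6],0],[[0,0,0],[12,-6,-9],0],[[0,0,0],[14.3,-7.3,-12],0],[[0,0,0],[14.3,-7.3,-16],0],[[0,0,0],[14.3,-7.3,-19],0],[[0,0,0],[14.3,-7.3,-21.5],0],[[0,0,0],[14.3,-7.3,-23.5],0],[[0,0,0],[14.3,-7.3,-24.6],0],[[0,0,0],[14.3,-7.3,-24.6],0]]}}

```text
time_s: 2.1
position: [0.5387, 0.212, 0.0449]
tcp_rot: [-0.011, 0.707, 0.011, 0.707]
wrist_force: [0.1, -0.3, 0.5]
gripper_width: -0.0001
```

Run:
```python
from h import *
st()
a=snapshot("top");b=snapshot("side")
cv2.imwrite("pics/a1.png",np.hstack([cv2.resize(a[120:320,180:430],(500,400)),cv2.resize(b[110:330,250:460],(300,400))])[:,:,::-1])
```

```text
t 2.1 tcp [0.5387 0.212  0.0449] crate [-43.  204.6] F [ 0.1 -0.3  0.5] grip -0.0001
```

View pics/a1.png

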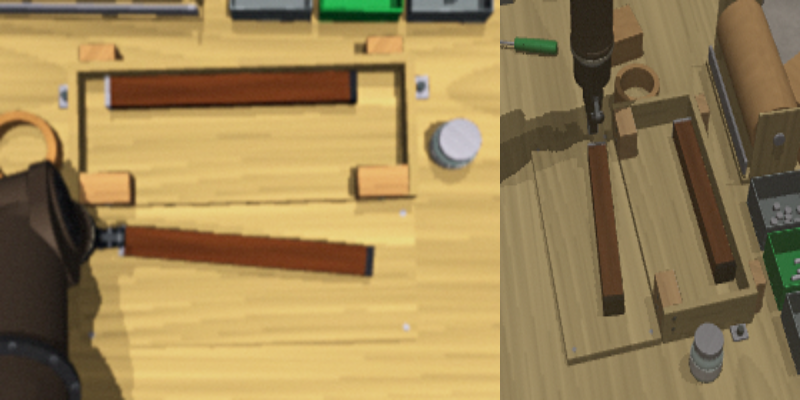

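{"fn": "apply_moves", "kwargs": {"deltas": [[[0,0,0],[0,-0.8,0],0],[[0,0,0],[0,-1.6,0],0],[[0,0,0],[-0.1,-2.3,0],0],[[0,0,0],[-0.1,-3.0,0],0],[[0,0,0],[-0.2,-3.6,0],0],[[0,0,0],[-0.2,-4.2,0],0],[[0,0,0],[-0.3,-4.8,0],0],[[0,0,0],[-0.4,-5.4,0],0],[[0,0,0],[-0.5,-5.9,0],0],[[0,0,0],[-0.5,-6.3,0],0]]}}

```text
time_s: 3.2
position: [0.5349, 0.1492, 0.0469]
tcp_rot: [-0.011, 0.706, 0.011, 0.708]
wrist_force: [-0.2, 1.9, 2.1]
gripper_width: 0.0
```

```bash
cat >> h.py <<'E'
def look(name,box=None):
    st()
    a=snapshot("top");b=snapshot("side")
    np.savez("/tmp/last.npz",a=a,b=b)
    cv2.imwrite(f"pics/{name}.png",np.hstack([cv2.resize(a[120:320,180:430],(500,400)),cv2.resize(b[110:330,250:460],(300,400))])[:,:,::-1])
def leg(pts):
    "top-view picture pixel points (in 500x400 crop) at leg-top height -> crate mm"
    for q in pts: print(q,w2c(ray("top",(180+q[0]/2,120+q[1]/2),.056)).round(0))
def sleg(pts,z=.056):
    for q in pts: print(q,w2c(ray("side",(250+(q[0]-500)*.7,110+q[1]*.55),z)).round(0))
E
python3 - <<'E'
from h import *
look("a2")
E
```

```text
t 3.2 tcp [0.5349 0.1492 0.0469] crate [-49.1 142. ] F [-0.2  1.9  2.1] grip 0.0
```

View pics/a2.png

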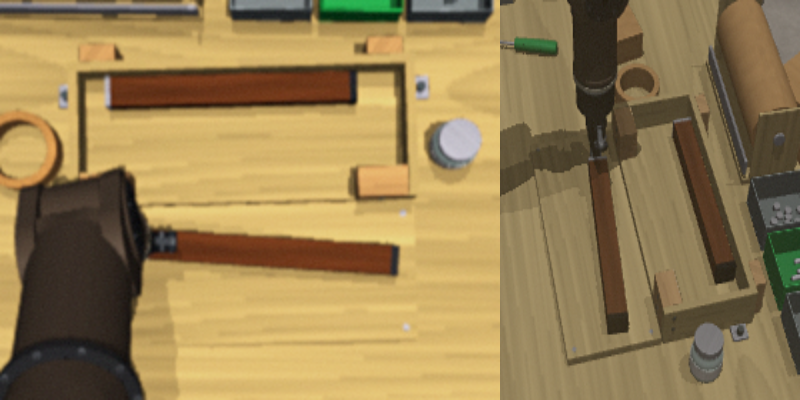

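Run:
```python
from h import *
leg([(178,232),(178,258),(398,247),(396,274)])
goto(-49,160);goto(-112,160);goto(-112,100)
```

```text
(178, 232) [-36.  85.]
(178, 258) [-69.  86.]
(398, 247) [ -61. -191.]
(396, 274) [ -95. -188.]
to (-49, 160, None) cm [-0.06  1.86  0.  ]
to (-112, 160, None) cm [-6.35  1.63  0.  ]
to (-112, 100, None) cm [-6.14 -4.36  0.  ]
```

{"fn": "apply_moves", "kwargs": {"deltas": [[[0,0,0],[0,1.0,0],0],[[0,0,0],[-0.3,1.9,0],0],[[0,0,0],[-2.5,1.9,0],0],[[0,0,0],[-5,1.6,0],0],[[0,0,0],[-6.3,1.2,0],0],[[0,0,0],[-6.3,-1,0],0],[[0,0,0],[-6.2,-3,0],0],[[0,0,0],[-6.2,-4.4,0],0],[[0,0,0],[-5.4,-4.4,0],0],[[0,0,0],[-4.8,-4.4,0],0]]}}

```text
time_s: 4.3
position: [0.4878, 0.1055, 0.0469]
tcp_rot: [-0.011, 0.706, 0.011, 0.708]
wrist_force: [-0.1, -0.1, 0.8]
gripper_width: 0.0003
```

Run:
```python
from h import *
look("a3");goto(0,98)
```

```text
t 4.3 tcp [0.4878 0.1055 0.0469] crate [-97.7  99.9] F [-0.1 -0.1  0.8] grip 0.0003
to (0, 98, None) cm [9.7  0.11 0.  ]
```

View pics/a3.png

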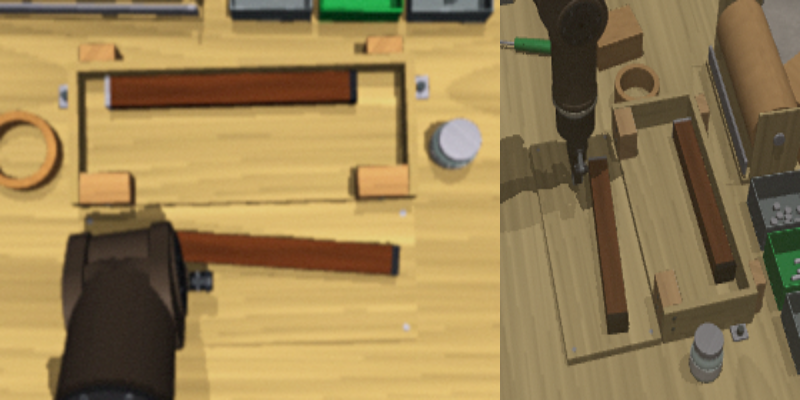

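{"fn": "apply_moves", "kwargs": {"deltas": [[[0,0,0],[0.8,0,0],0],[[0,0,0],[1.6,0,0],0],[[0,0,0],[2.4,-0.1,0],0],[[0,0,0],[3.2,-0.1,0],0],[[0,0,0],[4.0,-0.2,0],0],[[0,0,0],[4.8,-0.3,0],0],[[0,0,0],[5.6,-0.4,0],0],[[0,0,0],[6.4,-0.6,0],0],[[0,0,0],[7.2,-0.8,0],0],[[0,0,0],[8.0,-1.0,0],0]]}}

```text
time_s: 5.4
position: [0.5691, 0.0957, 0.0469]
tcp_rot: [-0.011, 0.706, 0.011, 0.708]
wrist_force: [-1.0, 0.4, -0.2]
gripper_width: 0.0001
```

Run:
```python
from h import *
look("a4")
```

```text
t 5.4 tcp [0.5691 0.0957 0.0469] crate [-16.8  87.2] F [-1.   0.4 -0.2] grip 0.0001
```

View pics/a4.png

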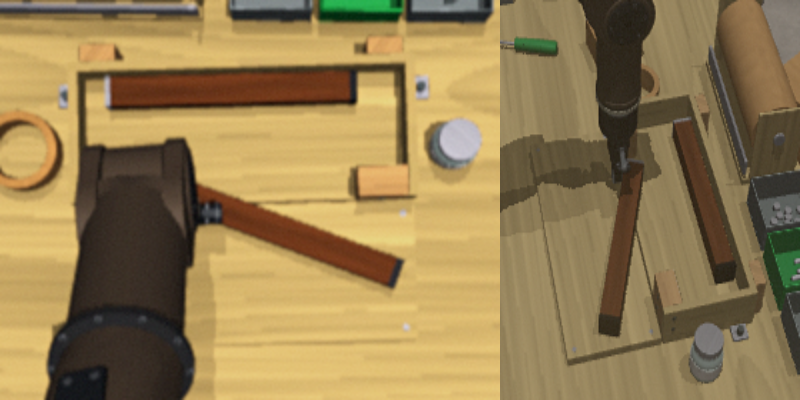

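```bash
cat >> h.py <<'E'
def legaxis(mat=None,zz=.056,box=(180,420,175,310),foot=True):
    """fit leg axis from the top-face mask in top view: direction from PCA of crate points, restricted"""
    a=np.load("/tmp/last.npz")["a"]; q=rowfit(a,box)
    P=np.array([w2c(ray("top",x,zz)) for x in q]); return P
E
python3 - <<'E'
from h import *
leg([(200,185),(403,261),(391,288),(222,222)])
P=legaxis(); 
l=cv2.fitLine(P[(P[:,1]<60)].astype(np.float32),cv2.DIST_HUBER,0,.01,.01).ravel();print(l,np.degrees(np.arctan(l[0]/l[1])),P[:,1].min())
E
```

```text
(200, 185) [23. 56.]
(403, 261) [ -79. -197.]
(391, 288) [-112. -181.]
(222, 222) [-25.  29.]
[  0.39321607   0.9194461  -44.754475   -66.70236   ] 23.15476 -188.17119008418297
```

Run:
```python
from h import *
goto(-49,99);goto(-87,-19)
```

```text
to (-49, 99, None) cm [-3.34  1.1   0.  ]
to (-87, -19, None) cm [ -6.72 -10.83   0.  ]
```

{"fn": "apply_moves", "kwargs": {"deltas": [[[0,0,0],[-1.7,0.6,0],0],[[0,0,-4],[-3.4,1.1,0],0],[[0,0,-8],[-5.0,0,0],0],[[0,0,-12],[-6.0,-3,0],0],[[0,0,-16],[-6.4,-6,0],0],[[0,0,-20],[-6.7,-9,0],0],[[0,0,-23],[-6.7,-10.8,0],0],[[0,0,-23],[-6.3,-11,0],0],[[0,0,-23],[-5.6,-11.3,0],0],[[0,0,-23],[-4.9,-11.5,0],0]]}}

```text
time_s: 6.5
position: [0.5221, -0.0184, 0.047]
tcp_rot: [0.13, 0.693, -0.129, 0.697]
wrist_force: [0.6, 0.2, 0.3]
gripper_width: 0.0
```

Run:
```python
from h import *
look("a5")
```

```text
t 6.5 tcp [ 0.5221 -0.0184  0.047 ] crate [-67.9 -25.1] F [0.6 0.2 0.3] grip 0.0
```

View pics/a5.png

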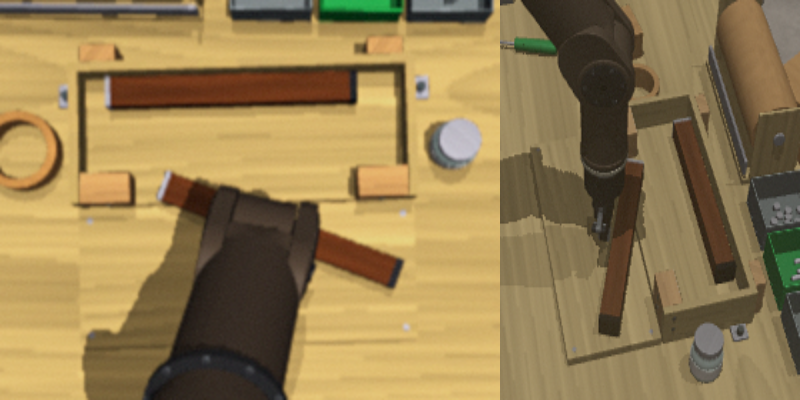

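Run:
```python
from h import *
leg([(169,171),(160,199),(403,261),(391,288)])
```

```text
(169, 171) [42. 95.]
(160, 199) [  6. 107.]
(403, 261) [ -79. -197.]
(391, 288) [-112. -181.]
```

{"fn": "apply_moves", "kwargs": {"deltas": [[[0,0,0],[0.4,-0.1,0],0],[[0,0,0],[0.7,-0.3,0],0],[[0,0,0],[1.1,-0.4,0],0],[[0,0,0],[1.5,-0.6,0],0],[[0,0,0],[1.9,-0.7,0],0],[[0,0,0],[2.2,-0.8,0],0],[[0,0,0],[2.6,-1.0,0],0],[[0,0,0],[3.0,-1.1,0],0],[[0,0,0],[3.3,-1.2,0],0],[[0,0,0],[3.3,-1.2,0],0]]}}

```text
time_s: 7.6
position: [0.5565, -0.031, 0.0471]
tcp_rot: [0.13, 0.692, -0.13, 0.698]
wrist_force: [0.1, -0.6, -0.1]
gripper_width: 0.0001
```

Run:
```python
from h import *
look("a6")
```

```text
t 7.6 tcp [ 0.5565 -0.031   0.0471] crate [-33.9 -38.9] F [ 0.1 -0.6 -0.1] grip 0.0001
```

View pics/a6.png

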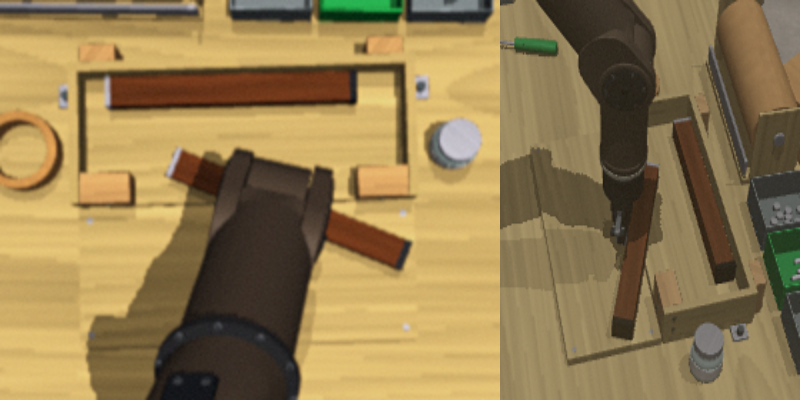

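Run:
```python
from h import *
leg([(178,147),(168,176),(411,241),(402,270)])
```

```text
(178, 147) [72. 83.]
(168, 176) [35. 96.]
(411, 241) [ -54. -208.]
(402, 270) [ -90. -195.]
```

Run:
```python
from h import *
goto(-71,-23);goto(-142,-217);goto(-88,-234);goto(-72+96*.397-17*.397,-201+.918*79)
```

```text
to (-71, -23, None) cm [-3.73  1.44  0.  ]
to (-142, -217, None) cm [-10.13 -18.2    0.  ]
to (-88, -234, None) cm [ -4.67 -19.7    0.  ]
to (-40.637, -128.478, None) cm [-0.32 -8.99  0.  ]
```

{"fn": "apply_moves", "kwargs": {"deltas": [[[0,0,0],[-1.9,0.7,0],0],[[0,0,0],[-3.7,1.4,0],0],[[0,0,0],[-5.5,-2.5,0],0],[[0,0,0],[-7.2,-6.5,0],0],[[0,0,0],[-8.8,-10.5,0],0],[[0,0,0],[-10.1,-14.5,0],0],[[0,0,0],[-10.1,-18.2,0],0],[[0,0,0],[-8,-20,0],0],[[0,0,0],[-4.7,-19.7,0],0],[[0,0,0],[-4.7,-19.7,0],0]]}}

```text
time_s: 8.7
position: [0.5138, -0.2281, 0.0477]
tcp_rot: [0.129, 0.691, -0.129, 0.7]
wrist_force: [0.5, 0.9, 0.5]
gripper_width: 0.0003
```

Run:
```python
from h import *
look("a7")
```

```text
t 8.7 tcp [ 0.5138 -0.2281  0.0477] crate [ -83.6 -234.3] F [0.5 0.9 0.5] grip 0.0003
```

View pics/a7.png

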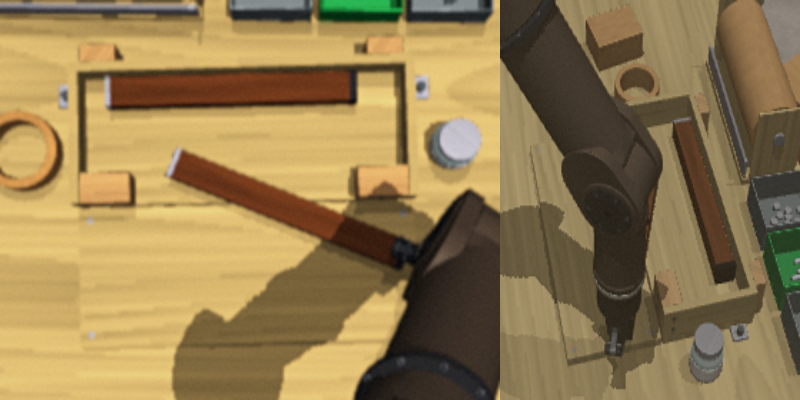

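{"fn": "apply_moves", "kwargs": {"deltas": [[[0,0,0],[0.3,0.7,0],0],[[0,0,0],[0.5,1.4,0],0],[[0,0,0],[0.8,2.0,0],0],[[0,0,0],[1.0,2.7,0],0],[[0,0,0],[1.3,3.4,0],0],[[0,0,0],[1.6,4.1,0],0],[[0,0,0],[1.9,4.8,0],0],[[0,0,0],[2.1,5.4,0],0],[[0,0,0],[2.4,6.1,0],0],[[0,0,0],[2.6,6.6,0],0]]}}

```text
time_s: 9.8
position: [0.5359, -0.161, 0.0471]
tcp_rot: [0.129, 0.692, -0.129, 0.698]
wrist_force: [-1.6, -2.0, 1.7]
gripper_width: 0.0
```

Run:
```python
from h import *
look("a8")
P=legaxis(box=(180,400,180,300))
l=cv2.fitLine(P.astype(np.float32),cv2.DIST_HUBER,0,.01,.01).ravel();print(l,np.degrees(np.arctan(l[0]/l[1])),P[:,1].min(),P[:,1].max())
```

```text
t 9.8 tcp [ 0.5359 -0.161   0.0471] crate [ -59.1 -168. ] F [-1.6 -2.   1.7] grip 0.0
[ 0.39402395  0.91910017 17.947239    8.325286  ] 23.205114 -134.32804373386998 136.4925722296124
```

View pics/a8.png

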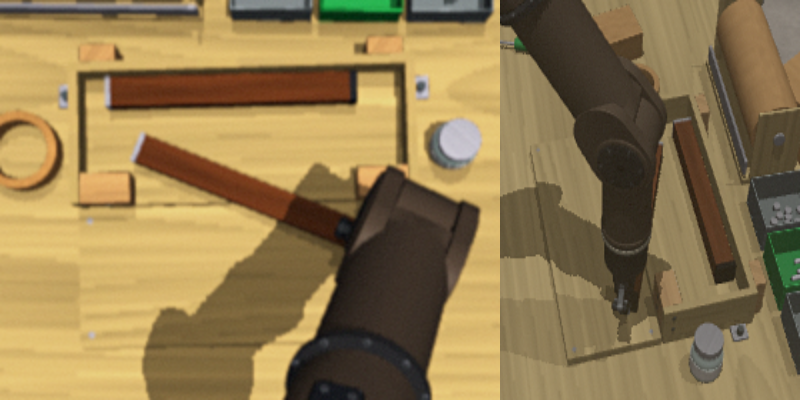

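{"fn": "apply_moves", "kwargs": {"deltas": [[[0,0,0],[0.2,0.5,0],0],[[0,0,0],[0.4,1.0,0],0],[[0,0,0],[0.6,1.5,0],0],[[0,0,0],[0.8,2.0,0],0],[[0,0,0],[1.0,2.5,0],0],[[0,0,0],[1.1,2.9,0],0],[[0,0,0],[1.3,3.4,0],0],[[0,0,0],[1.5,3.8,0],0],[[0,0,0],[1.5,3.8,0],0],[[0,0,0],[1.0,2.5,0],0]]}}

```text
time_s: 10.9
position: [0.5469, -0.1332, 0.0469]
tcp_rot: [0.128, 0.693, -0.127, 0.698]
wrist_force: [0.3, -1.0, 0.0]
gripper_width: -0.0001
```

Run:
```python
from h import *
look("a9")
P=legaxis(box=(180,400,180,300))
l=cv2.fitLine(P.astype(np.float32),cv2.DIST_HUBER,0,.01,.01).ravel();print(l,np.degrees(np.arctan(l[0]/l[1])),P[:,1].min(),P[:,1].max())
```

```text
t 10.9 tcp [ 0.5469 -0.1332  0.0469] crate [ -47.2 -140.7] F [ 0.3 -1.   0. ] grip -0.0001
[ 0.39613643  0.9181917  33.065678   42.078136  ] 23.336866 -99.5072088404177 174.2373150366215
```

View pics/a9.png

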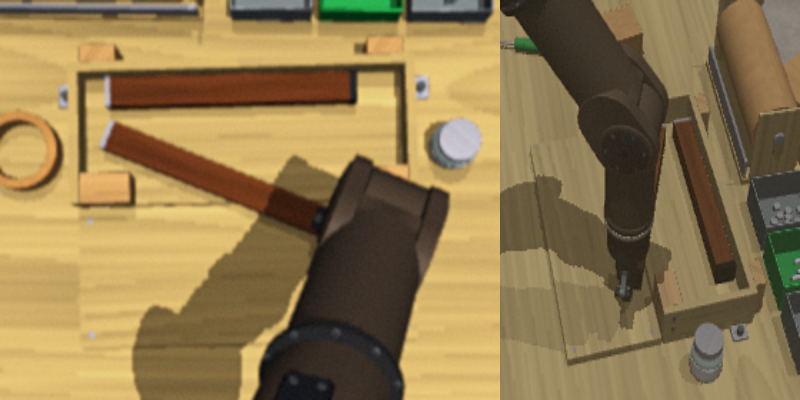

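Run:
```python
from h import *
leg([(114,121),(102,150)])
goto(-85,-128);goto(-75,-85)
```

```text
(114, 121) [107. 164.]
(102, 150) [ 70. 179.]
to (-85, -128, None) cm [-3.64  1.61  0.  ]
to (-75, -85, None) cm [-2.8   5.94  0.  ]
```

{"fn": "apply_moves", "kwargs": {"deltas": [[[0,0,0],[0.2,0.6,0],0],[[0,0,0],[0.4,1.1,0],0],[[0,0,0],[0.6,1.6,0],0],[[0,0,0],[0.8,2.1,0],0],[[0,0,0],[1.0,2.6,0],0],[[0,0,0],[1.0,2.6,0],0],[[0,0,0],[0.6,1.6,0],0],[[0,0,0],[0.2,0.6,0],0],[[0,0,0],[-2,0.6,0],0],[[0,0,0],[-4.5,0.6,0],0]]}}

```text
time_s: 12.0
position: [0.4994, -0.1338, 0.0471]
tcp_rot: [0.13, 0.692, -0.131, 0.698]
wrist_force: [-0.1, 0.1, 0.1]
gripper_width: 0.0001
```

Run:
```python
from h import *
look("a10")
P=legaxis(box=(180,400,180,300))
l=cv2.fitLine(P.astype(np.float32),cv2.DIST_HUBER,0,.01,.01).ravel();print(l,np.degrees(np.arctan(l[0]/l[1])),P[:,1].min(),P[:,1].max())
```

```text
t 12.0 tcp [ 0.4994 -0.1338  0.0471] crate [ -94.6 -139.6] F [-0.1  0.1  0.1] grip 0.0001
[ 0.39673847  0.9179317  32.917927   41.08706   ] 23.374441 -101.89663329102049 184.299237438398
```

View pics/a10.png

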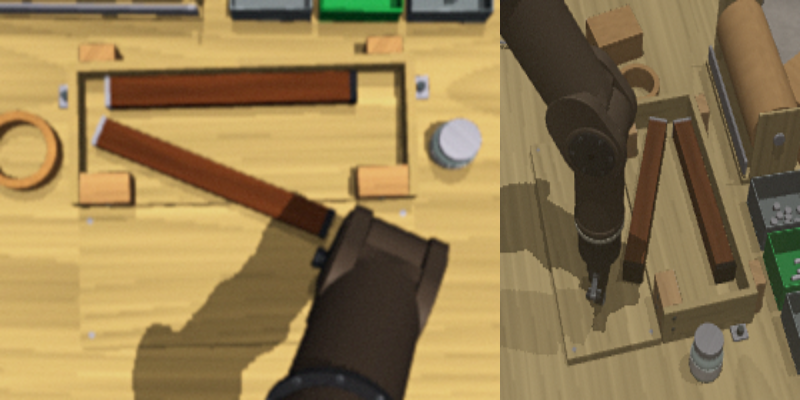

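Run:
```python
from h import *
leg([(104,117),(93,145),(336,211),(324,238)])
goto(-75,-80)
```

```text
(104, 117) [112. 176.]
(93, 145) [ 77. 191.]
(336, 211) [ -14. -114.]
(324, 238) [-48. -98.]
to (-75, -80, None) cm [2.12 6.   0.  ]
```

Run:
```python
from h import *
goto(-95,-90);goto(-67,-23);goto(-36,-35);goto(0,-47);goto(33,-55)
```

```text
to (-95, -90, None) cm [0.16 4.93 0.  ]
to (-67, -23, None) cm [ 2.72 11.73  0.  ]
to (-36, -35, None) cm [ 5.86 10.64  0.  ]
to (0, -47, None) cm [9.5  9.57 0.  ]
to (33, -55, None) cm [12.83  8.89  0.  ]
```

{"fn": "apply_moves", "kwargs": {"deltas": [[[0,0,0],[0.1,4,0],0],[[0,0,0],[0.5,8,0],0],[[0,0,2],[2.0,11.0,0],0],[[0,0,3],[3.0,11.5,0],0],[[0,0,4],[4.0,11.2,0],0],[[0,0,5],[5.0,10.9,0],0],[[0,0,6],[5.8,10.6,0],0],[[0,0,7],[6.6,10.4,0],0],[[0,0,9],[7.4,10.2,0],0],[[0,0,11],[8.2,10.0,0],0]]}}

```text
time_s: 13.1
position: [0.5779, -0.0344, 0.0466]
tcp_rot: [0.063, 0.703, -0.063, 0.705]
wrist_force: [-0.8, 0.1, -0.5]
gripper_width: -0.0
```

Run:
```python
from h import *
look("a11");goto(33,-55)
```

```text
t 13.1 tcp [ 0.5779 -0.0344  0.0466] crate [-12.7 -43. ] F [-0.8  0.1 -0.5] grip -0.0
to (33, -55, None) cm [ 4.49 -1.05  0.  ]
```

View pics/a11.png

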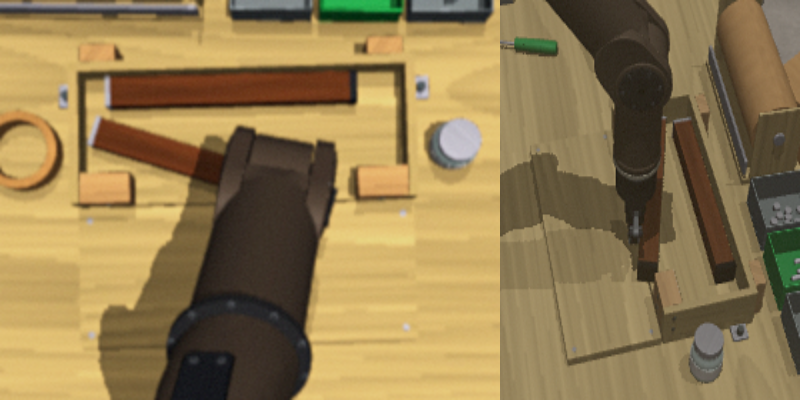

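Run:
```python
from h import *
leg([(102,117),(92,146)])
sleg([(639,263),(657,262)])
P=legaxis(box=(180,286,175,300))
l=cv2.fitLine(P.astype(np.float32),cv2.DIST_HUBER,0,.01,.01).ravel();print(l,np.degrees(np.arctan(l[0]/l[1])),P[:,1].min(),P[:,1].max())
```

```text
(102, 117) [112. 179.]
(92, 146) [ 76. 192.]
(639, 263) [ -14. -106.]
(657, 262) [  20. -112.]
[  0.3312516   0.9435425  68.936485  113.8961   ] 19.344757 42.735610643296205 189.40225703460223
```

{"fn": "apply_moves", "kwargs": {"deltas": [[[0,0,1],[0.6,-0.1,0],0],[[0,0,3],[1.2,-0.3,0],0],[[0,0,4],[1.8,-0.4,0],0],[[0,0,6],[2.4,-0.5,0],0],[[0,0,7],[3.0,-0.7,0],0],[[0,0,9],[3.6,-0.8,0],0],[[0,0,10],[4.1,-0.9,0],0],[[0,0,11],[4.5,-1.0,0],0],[[0,0,11],[4.5,-1.0,0],0],[[0,0,11],[4.5,-1.0,0],0]]}}

```text
time_s: 14.2
position: [0.6242, -0.0442, 0.0469]
tcp_rot: [-0.005, 0.705, 0.004, 0.709]
wrist_force: [0.2, -0.8, -0.2]
gripper_width: 0.0
```

Run:
```python
from h import *
look("a12")
```

```text
t 14.2 tcp [ 0.6242 -0.0442  0.0469] crate [ 33.3 -54.5] F [ 0.2 -0.8 -0.2] grip 0.0
```

View pics/a12.png

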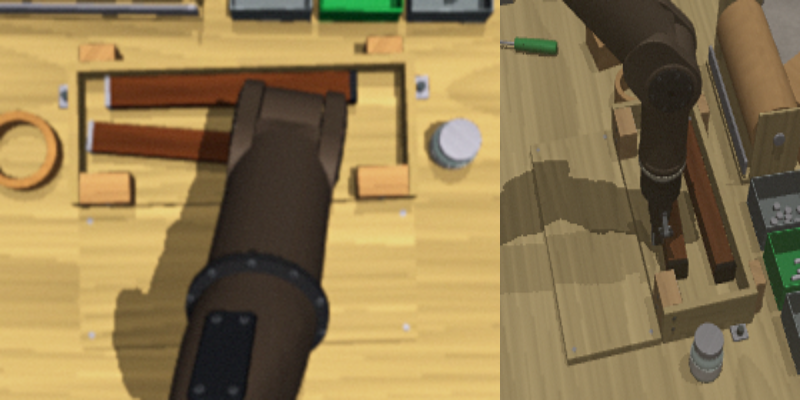

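Run:
```python
from h import *
leg([(93,121),(89,152),(225,132),(225,162)])
sleg([(669,262),(687,260)])
goto(15,-50);goto(15,36);
```

```text
(93, 121) [107. 190.]
(89, 152) [ 68. 196.]
(225, 132) [89. 23.]
(225, 162) [51. 24.]
(669, 262) [  42. -116.]
(687, 260) [  77. -120.]
to (15, -50, None) cm [-1.82  0.38  0.  ]
to (15, 36, None) cm [-2.13  8.97  0.  ]
```

{"fn": "apply_moves", "kwargs": {"deltas": [[[0,0,1],[0.5,0,0],0],[[0,0,2],[1.0,0,0],0],[[0,0,3],[1.5,0,0],0],[[0,0,3],[1.5,0,0],0],[[0,0,3],[0,0,0],0],[[0,0,3],[-1.5,2,0],0],[[0,0,3],[-1.5,5,0],0],[[0,0,3],[-1.5,8,0],0],[[0,0,3],[-0.5,8,0],0],[[0,0,3],[0.5,8,0],0]]}}

```text
time_s: 15.3
position: [0.6296, 0.037, 0.0471]
tcp_rot: [-0.024, 0.705, 0.024, 0.709]
wrist_force: [0.1, -0.2, 0.5]
gripper_width: 0.0001
```

Run:
```python
from h import *
look("a13")
```

```text
t 15.3 tcp [0.6296 0.037  0.0471] crate [41.6 26.4] F [ 0.1 -0.2  0.5] grip 0.0001
```

View pics/a13.png

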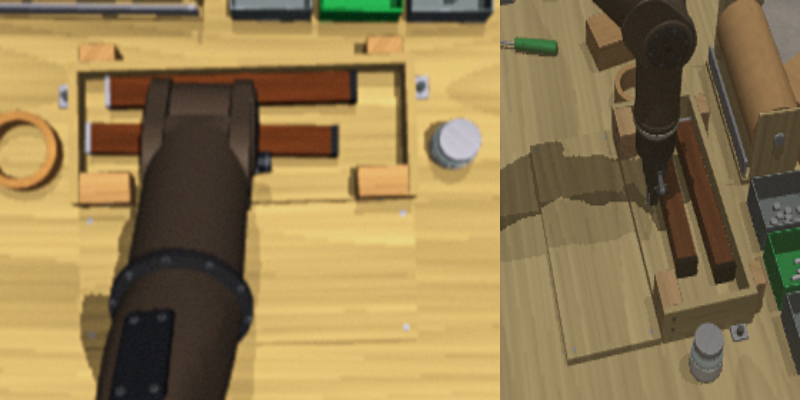

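Run:
```python
from h import *
leg([(90,122),(88,153),(338,126),(338,156),(355,70),(355,103),(107,107)])
```

```text
(90, 122) [106. 194.]
(88, 153) [ 67. 197.]
(338, 126) [  94. -120.]
(338, 156) [  55. -119.]
(355, 70) [ 164. -143.]
(355, 103) [ 122. -142.]
(107, 107) [125. 172.]
```

{"fn": "apply_moves", "kwargs": {"deltas": [[[0,0,0],[0.5,0,0],0],[[0,0,0],[1.0,0,0],0],[[0,0,0],[1.4,0,0],0],[[0,0,0],[1.8,0.1,0],0],[[0,0,0],[2.1,0.1,0],0],[[0,0,0],[2.4,0.1,0],0],[[0,0,0],[2.6,0.1,0],0],[[0,0,0],[2.8,0.1,0],0],[[0,0,0],[3.0,0.1,0],0],[[0,0,0],[3.0,0.1,0],0]]}}

```text
time_s: 16.4
position: [0.6613, 0.0357, 0.0472]
tcp_rot: [-0.023, 0.704, 0.022, 0.709]
wrist_force: [0.3, -0.9, -0.2]
gripper_width: -0.0004
```

Run:
```python
from h import *
look("a14")
```

```text
t 16.4 tcp [0.6613 0.0357 0.0472] crate [73.2 24. ] F [ 0.3 -0.9 -0.2] grip -0.0004
```

View pics/a14.png

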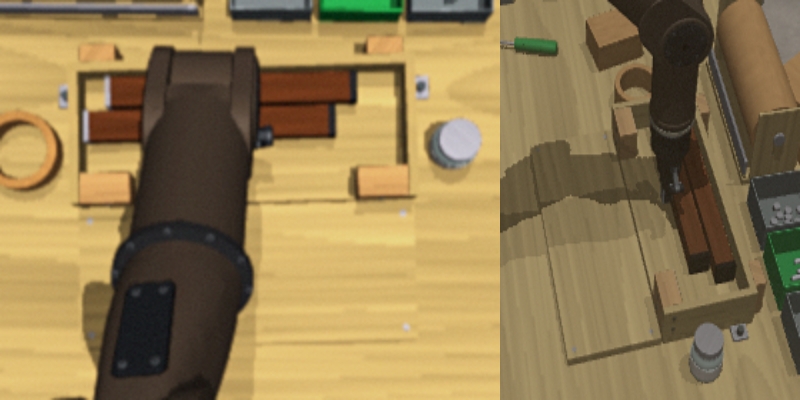

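Run:
```python
from h import *
leg([(87,111),(85,142),(335,106),(335,137),(107,107),(355,103)])
```

```text
(87, 111) [120. 198.]
(85, 142) [ 81. 201.]
(335, 106) [ 119. -117.]
(335, 137) [  80. -116.]
(107, 107) [125. 172.]
(355, 103) [ 122. -142.]
```

{"fn": "apply_moves", "kwargs": {"deltas": [[[0,0,0],[0.1,0,0],0],[[0,0,0],[0.2,0,0],0],[[0,0,0],[0.3,0,0],0],[[0,0,0],[0.4,0,0],0],[[0,0,0],[0.5,0,0],0],[[0,0,0],[0.55,0,0],0],[[0,0,0],[0.6,0,0],0],[[0,0,0],[0.65,0,0],0],[[0,0,0],[0.7,0,0],0],[[0,0,0],[0.7,0,0],0]]}}

```text
time_s: 17.5
position: [0.6677, 0.0358, 0.0472]
tcp_rot: [-0.023, 0.704, 0.022, 0.709]
wrist_force: [-5.2, 0.4, 4.1]
gripper_width: -0.0002
```

Run:
```python
from h import *
look("a15")
```

```text
t 17.5 tcp [0.6677 0.0358 0.0472] crate [79.6 23.8] F [-5.2  0.4  4.1] grip -0.0002
```

View pics/a15.png

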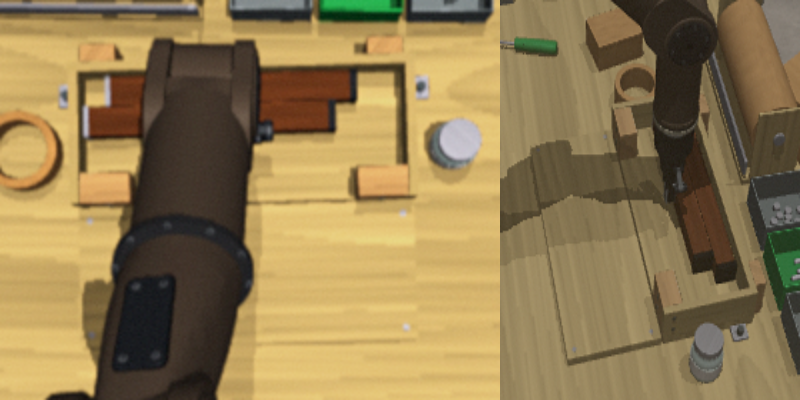

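{"fn": "apply_moves", "kwargs": {"deltas": [[[0,0,0],[0.05,0,0],0],[[0,0,0],[0.1,0,0],0],[[0,0,0],[0.15,0,0],0],[[0,0,0],[0.2,0,0],0],[[0,0,0],[0.2,0,0],0],[[0,0,0],[0.2,0,0],0],[[0,0,0],[0.2,0,0],0],[[0,0,0],[0.2,0,0],0],[[0,0,0],[0.2,0,0],0],[[0,0,0],[0.2,0,0],0]]}}

```text
time_s: 18.6
position: [0.6693, 0.0357, 0.0473]
tcp_rot: [-0.023, 0.705, 0.022, 0.709]
wrist_force: [-5.5, 0.0, 3.8]
gripper_width: -0.0001
```

{"fn": "apply_moves", "kwargs": {"deltas": [[[0,0,0],[-1,0,0],0],[[0,0,0],[-2.5,0,0],0],[[0,0,0],[-4,0,0],0],[[0,0,0],[-5,0,3],0],[[0,0,0],[-6,0,7],0],[[0,0,0],[-9,0,11],0],[[0,0,0],[-13,0,15],0],[[0,0,0],[-17,0,18],0],[[0,0,0],[-20,0,20],0],[[0,0,0],[-20,0,20],0]]}}

```text
time_s: 19.6
position: [0.4672, 0.0357, 0.2505]
tcp_rot: [-0.022, 0.703, 0.023, 0.711]
wrist_force: [-0.2, 0.3, -0.8]
gripper_width: -0.0002
```

Run:
```python
from h import *
look("a16")
```

```text
t 19.6 tcp [0.4672 0.0357 0.2505] crate [-120.8   30.9] F [-0.2  0.3 -0.8] grip -0.0002
```

View pics/a16.png

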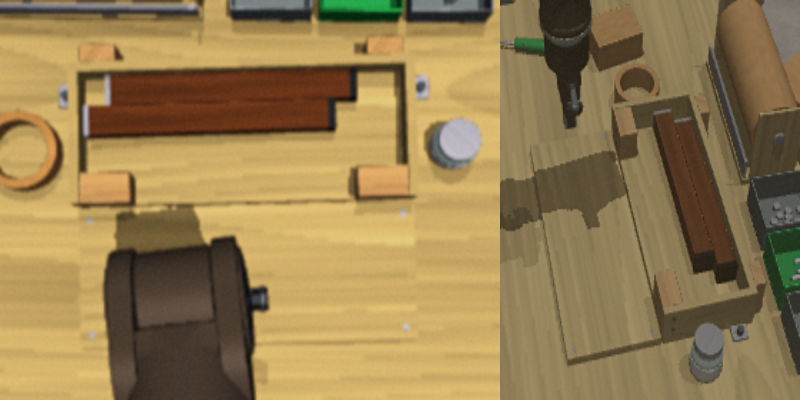

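Run:
```python
from h import *
leg([(87,106),(85,137),(335,100),(335,131),(107,76),(356,69)])
```

```text
(87, 106) [127. 198.]
(85, 137) [ 87. 201.]
(335, 100) [ 127. -117.]
(335, 131) [  87. -116.]
(107, 76) [165. 172.]
(356, 69) [ 166. -144.]
```

```bash
python3 -c "
from bench import job_done;print(job_done())"
```

```text
the job is handed in; nothing more can be done
None
```

The loose leg now lies in the crate, square against the packed leg, and I handed the job in at about 20 s of the 72 s allowed. The hand-in gives no verdict, so the figures below are my own measurements.

**How it was done:** I used only pushes with the closed fingers:
1. Shifted the leg about 30 mm sideways along the lid.
2. Turned it to about 23° with the plate end leading.
3. Slid that end in behind the left (+y) post.
4. Swung the foot end round past the right (-y) post.
5. Pushed it back until it met the packed leg.

**Halfway condition:** before the slide I measured the plate end at x ≈ 53 mm while the foot end was at x ≈ -72 mm, so one end was in and the other still out.

**Final position (top camera):**

| Check | Measured | Required |
|---|---|---|
| Leg middle, x | about 107 mm | 98 to 118 mm |
| Leg middle, y | about +41 mm | -50 to 50 mm |
| Leg angle to the crate | under 0.5° | under 3° |
| Packed leg, x | about 147 mm, worked out from its back edge at 165–166 mm | above 137 mm |

- **Contact:** the gripper is about 20 cm above the deck and touching nothing.
- **Force:** the highest wrist force I read was about 6–7 N, at the end of the last pushes; I read it only between moves.
- **Bystanders:** the tape roll and jar look unmoved in the last pictures. The others I only kept clear of and did not check again.

No check failed. The tightest is y, where the leg's plate end is only about 5 mm from the left side wall.

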